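# Uncouple the sample trailer from the rover's ball hitch and hold its tongue up

## Task

Uncouple the sample trailer from the rover: draw the brass safety pin up out of the coupler and lay it in the steel tray. Then pull the latch sideways by its upright red handle, away from the coupler and against its spring, and, keeping it pulled, lift the trailer's tongue off the ball. Finish while still holding the tongue up steadily in the gripper, about 6 cm higher than it sat on the ball, so that the rover can be rolled away; leave the other loose things on the bench as they are.

Things in the scene. Friction and masses are not known exactly. Their poses are not given: they have to be found in the camera images.
- rover: Yellow four-wheeled sampling rover, 330 long, 236 wide, 175 high (aerial 206), fixed on the bench, with a hitch ball on a bar behind it. Origin: on the bench straight under the ball (30 in diameter, centre 85 up); z up; +y runs from the ball along the tongue to the trailer, the rover lies at y -474 to -138; -x is the latch handle's side.
- trailer: Two-wheeled sample trailer full of bottles (tops 163 up), 240 wide, tub 295 to 535 from the ball. Origin: centre of the socket in the grey coupler at its tongue's end (48 wide, 62 long, top 115 up), on the ball's centre 85 up while coupled; axes as the rover's then. Wheels chocked: it only tips about its axle, 420 off in +y, 60 up, 0.35 rad at most. Tongue weighs 4 to 6 N and falls back.
- latch: Steel latch slide on the coupler. Origin: the trailer's origin when shut. It slides along the trailer's -x by 16, to a stop; its spring pushes it shut with 7 N, 13 N at the stop. Its jaw frees the ball when pulled 8 or more; let go, it shuts again. With the pin in it moves 3 at most. It is carried by the trailer: raising the handle raises the tongue.
- latch_knob (a point): Grip point on the axis of the latch's upright red handle, 112 above the bench, at x -84, y 0 in the rover's frame when shut. Handle: post 16 in diameter, top 132 above the bench, on a foot 22 in diameter from 66 to 84. A 10 mm stem, 76 up, joins it in +x to the latch's side plate at x -50 (top 84 up); above these it is clear to the coupler at x -24, and all clear in -x.
- pin: Loose brass safety pin, 50 g, upright through the latch's top plate and a 10 mm hole in the tongue, at x 0, y 65 in the rover's frame; it locks the latch. Origin: its lower end, 80 up; z to the head. Shaft 8 in diameter, 36 long, with a pointed nose (it does not stand by itself); collar 20 in diameter from 36 to 39, resting on the plate 116 up; head 16 in diameter from 39 to 71. Out when raised 36.
- pin_mid (a point): The middle of the pin on its axis, 35.5 from its lower end.
- tray: Shallow open stainless tray fixed on the bench, 115 (x) by 150 (y), 20 high, walls and floor 3 thick. Origin: centre of its underside on the bench.
- wrench: Loose steel wrench, 170 long, lying flat; to be left alone. Origin about at its middle, on the bench.
- spare_ball: Loose spare hitch ball on a foot, 30 in diameter, 44 high; to be left alone. Origin: centre of its underside.
- screwdriver: Loose screwdriver, 180 long, lying flat; to be left alone. Origin about at its middle, on the bench.
- tape: Loose roll of green tape, 90 in diameter, 24 high, lying flat; to be left alone. Origin: centre of its underside.
- sample_bottle: Loose amber bottle, 44 in diameter, 86 high, standing; to be left alone. Origin: centre of its underside.

How it is judged:
By the outcome, as a careful person would: the job done as asked, in the order asked, and still so for the second after the job is handed in, while the arm keeps its last pose, push and grip.
It also fails if it takes over 45 s, if anything falls off the work surface, if the arm or the gripper's body presses on something with over 40 N, if the wrist force passes 120 N, or if a joint passes its speed limit or range.

## Robot

A 6-joint arm with a two-finger parallel gripper is mounted at the origin on the work surface. World frame = base frame: x ahead of the robot, y to its left, z up, the work surface at z = 0. Lengths are in m, angles in rad, forces in N, time in s.
With the tool pointing down it reaches from about 0.15 to 0.775 m from the base axis. Payload 6.1 kg.
Tool frame: the origin (TCP) lies midway between the tips of the shut fingers; the grasp point (between the pads) lies 19 mm behind it; z points along the fingers, x is the direction in which the jaws open and shut, and the axes are right-handed (so a half turn about z gives the same grasp; the last joint's range is limited). The gripper opens to 85 mm and grips with 20 to 120 N. Pads are 22 mm wide; open, the fingers measure 114 mm over their backs; the gripper's body (76 mm by 85 mm) begins 54 mm behind the grasp point. The pads swing forward as they close: fully open they stand 13 mm farther back than shut.
Start: joints at [1.314, 0.126, -0.04, 1.405, 0, 1.571], TCP at [0.133, 0.508, 0.231] pointing down, gripper open.
Joint ranges: [-2.72, 2.72], [-0.95, 1.95], [-1.27, 1.35], [-1.78, 2.02], [-1.46, 1.47], [-3.14, 3.14]. Speed limits (rad/s): [2.39, 2.39, 3.01, 3.14, 3.14, 3.14].

## Interface

Orientations are given as a unit quaternion [x, y, z, w].
In Python, from cell import robot, vision, sign_off gives the robot as it stands. The module is installed in compiled form; this text tells all that it offers.
- The arm moves only by the tool send_rows, never from a script. Its argument "rows" is a list of rows, each an object of numbers: "wx", "wy", "wz": the turn, a rotation vector about the tool's x, y, z in rad; "tx", "ty", "tz": the shift along the tool's x, y, z in cm; "jaw": the finger opening in cm, from 0 to 8.54. A call has 1 to 20 rows; each row is the pose to reach, as a shift and turn from the pose commanded when the call began, along the tool's axes at that moment; what a row does not reach only later rows make up. A row lasts 1/8 s, in which the tool goes at most 62.5 mm and 10.7 degrees, less where a joint would pass 70% of its speed; a pose out of reach is approached as far as the arm can. A call with a gripper value outside its range is refused whole. The fingers move at their own pace and stop on an object; the grip force is fixed at half the most. Time passes only in rows, so rows that repeat a pose let the fingers close. It gives the time, the measured TCP pose, the force and the opening at its end, in the units of the state.
- robot.get_state(): the state, without advancing time (a new reading comes with each control period).
- vision.read_camera(name): name is "side" or "top"; returns the picture (384x512x3 uint8, red, green, blue); there is no depth.
- vision.camera_params(name): a dict with "fx", "fy", "cx", "cy" (pixels), "dist" ([k1, k2, p1, p2, k3] as OpenCV has them; the pictures are not rectified), "world_from_camera" (4x4, takes a point from camera to world coordinates). Camera axes: x right, y down, z forward; pixel columns grow to the right and rows downward; lengths in m; the calibration is good to about 2 mm. A picture is of the moment at which its call begins. camera_params takes no time and is no camera call.
- sign_off(): hands the job in, once; it reports no verdict.
The state is a dict: "t": time; "qpos": joint angles; "joint_vel": joint speeds; "tau": joint torques, N m; "tool_pos": TCP position; "tool_rot": TCP orientation; "wrist_force": force on the tool from outside, world axes, zero at the start; "ft_torque": the same for the moment, N m; "grip_width": opening from 0.0 (shut) to 1.0 (fully open).
Only numpy, scipy, OpenCV 4.12 (cv2) and the standard library are available. Lean on these libraries where they do the work, as an engineer would, in place of code of your own. Each camera call takes 0.05 s, during which the arm holds its last target. There are 200 camera calls.

## Working session

There is one attempt and no reset: what is moved stays moved. The work goes in short steps, Python scripts to look and compute and a tool call to move; the robot and the scene stay as the last step left them, time stands still between calls to the robot, and variables do not carry over. Pictures are saved under pics/ and viewed, on a budget of 10 in all, crops included, one or two more only if the job needs it, and the job is handed in when it is done.

Besides the shell and the picture viewer there is one more tool, called after "Request:" by a JSON object that holds its "op" and its "data". send_rows: Moves the arm, as the interface text tells. Its arguments: {"type":"object","properties":{"rows":{"type":"array"}},"required":["rows"]}

```bash
mkdir -p pics; python3 - <<'E'
from cell import robot, vision
import cv2,json
for n in ("side","top"):
    im=vision.read_camera(n); cv2.imwrite(f"pics/{n}0.png",cv2.cvtColor(im,cv2.COLOR_RGB2BGR))
    p=vision.camera_params(n); print(n,p)
print(robot.get_state())
E
```

```text
side {'fx': 411.2941302122694, 'fy': 411.2941302122694, 'cx': 254.66856763134658, 'cy': 188.27698666860175, 'dist': array([0.01320537, 0.        , 0.        , 0.        , 0.        ]), 'world_from_camera': array([[ 0.99187161, -0.07608883,  0.10198625,  0.42225669],
       [-0.1260451 , -0.69724717,  0.70566211, -0.8156196 ],
       [ 0.01741662, -0.71278108, -0.7011703 ,  0.90699426],
       [ 0.        ,  0.        ,  0.        ,  1.        ]])}
top {'fx': 452.733001951259, 'fy': 452.733001951259, 'cx': 258.1767346362216, 'cy': 185.28249766450637, 'dist': array([-0.10263039,  0.        ,  0.        ,  0.        ,  0.        ]), 'world_from_camera': array([[ 0.01861158, -0.99162569,  0.12779714,  0.37961708],
       [-0.99967254, -0.02070121, -0.01504232,  0.01853007],
       [ 0.01756191, -0.12747533, -0.99168625,  1.40312355],
       [ 0.        ,  0.        ,  0.        ,  1.        ]])}
{'t': 0.1, 'qpos': array([ 1.31399867e+00,  1.26362755e-01, -4.05066492e-02,  1.40540084e+00,
        5.64452130e-06,  1.57084563e+00]), 'joint_vel': array([-2.75365579e-04, -1.19186004e-03,  1.41604065e-03,  2.19897299e-04,
        8.66735933e-05, -1.93555147e-03]), 'tau': array([-2.53658764e-03, -4.36912966e+01,  3.53600872e+01,  1.39208586e-02,
       -3.10433634e-04,  4.97111216e-06]), 'tool_pos': array([0.13324744, 0.50743129, 0.23058391]), 'tool_rot': array([ 7.91843272e-01,  6.10723906e-01, -5.85257270e-04,  4.47872316e-04]), 'wrist_force': array([-0.38823289,  0.11222131, -0.34088605]), 'ft_torque': array([-0.06616904,  0.00290128,  0.01968828]), 'grip_width': 1.0047232641093273}
```

View pics/side0.png

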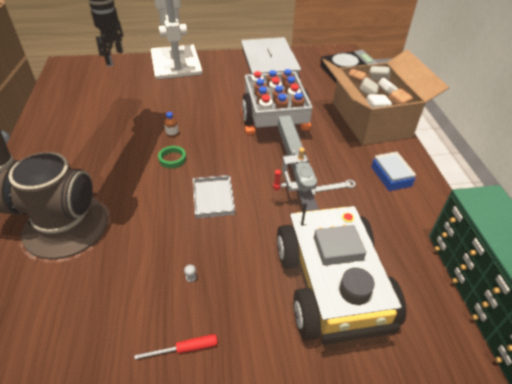

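View pics/top0.png

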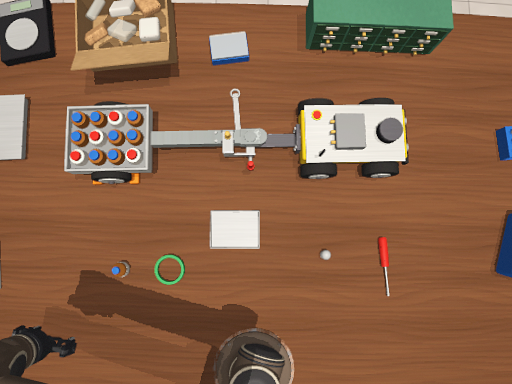

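```bash
cat > h.py <<'E'
import cv2,numpy as np
from cell import vision
def ray(n,u,v):
    p=vision.camera_params(n);K=np.array([[p['fx'],0,p['cx']],[0,p['fy'],p['cy']],[0,0,1]])
    q=cv2.undistortPoints(np.array([[[u,v]]],float),K,p['dist'])[0,0];T=p['world_from_camera']
    return T[:3,3],T[:3,:3]@np.array([*q,1])
def onz(n,u,v,z):
    o,d=ray(n,u,v);return o+d*(z-o[2])/d[2]
def tri(a,b):
    # a=(u,v) side, b=(u,v) top
    A=np.zeros((3,3));B=np.zeros(3)
    for n,(u,v) in (("side",a),("top",b)):
        o,d=ray(n,u,v);d=d/np.linalg.norm(d);P=np.eye(3)-np.outer(d,d);A+=P;B+=P@o
    return np.linalg.solve(A,B)
def proj(n,X):
    p=vision.camera_params(n);K=np.array([[p['fx'],0,p['cx']],[0,p['fy'],p['cy']],[0,0,1]])
    W=np.linalg.inv(p['world_from_camera'])
    return cv2.projectPoints(np.array(X,float).reshape(-1,1,3),cv2.Rodrigues(W[:3,:3])[0],W[:3,3],K,p['dist'])[0][:,0]
def crops(out,side,top,w=80,s=5):
    ims=[]
    for n,c in (("side",side),("top",top)):
        if c is None: continue
        im=vision.read_camera(n)[c[1]:c[1]+w,c[0]:c[0]+w]
        ims.append(cv2.resize(im,None,fx=s,fy=s,interpolation=cv2.INTER_CUBIC))
    cv2.imwrite(out,cv2.cvtColor(np.hstack(ims),cv2.COLOR_RGB2BGR))
E
python3 -c "
from h import *
crops('pics/c1.png',(260,135),(200,100))"
```

```text
(no output)
```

View pics/c1.png

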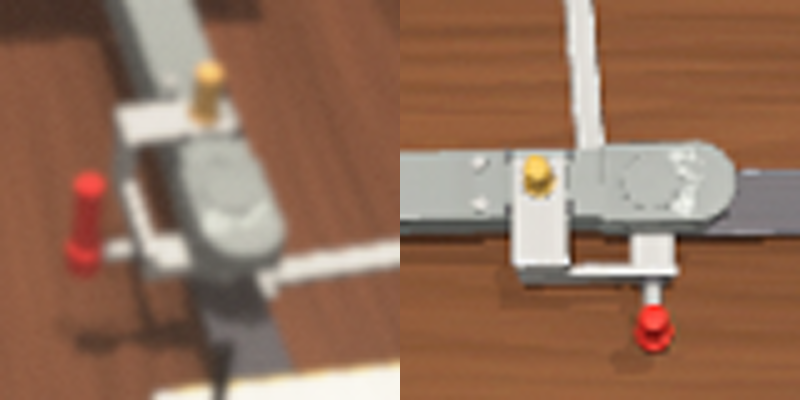

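```bash
python3 - <<'E'
from h import *
c=-0.4
pt_s=(260+210/5+c,135+70/5+c); pt_t=(200+135/5+c,100+162/5+c)
hs=(260+90/5+c,135+180/5+c); ht=(200+254/5+c,100+316/5+c)
P=tri(pt_s,pt_t);H=tri(hs,ht);print("tri",P,H)
Pz=[onz("side",*pt_s,.151),onz("top",*pt_t,.151)];Hz=[onz("side",*hs,.132),onz("top",*ht,.132)]
print(Pz,Hz)
p=np.mean(Pz,0);h=np.mean(Hz,0);d=p-h
print("yaw",np.arctan2(d[1],d[0])-np.arctan2(.065,.084),np.hypot(d[0],d[1]),np.hypot(.065,.084))
# tray corners at z .02
for q in ((210,211),(260,211),(260,248),(210,248)): print("tray",onz("top",*q,.02))
# tongue yaw: far end edges
for q in ((155,138.5),(210,138.5)): print(onz("top",*q,.1))
def toprim(y): pass
# coupler centre
print("coupler", onz("top",200+345/5,100+182/5,.115))
from scipy.spatial.transform import Rotation as R
from cell import robot
print(R.from_quat(robot.get_state()['tool_rot']).as_matrix())
E
```

```text
tri [0.68959059 0.09181789 0.15298011] [0.60683198 0.02258637 0.13668557]
[array([0.68903138, 0.09396595, 0.151     ]), array([0.69131212, 0.09184515, 0.151     ])] [array([0.60809068, 0.02770308, 0.132     ]), array([0.60753839, 0.02260855, 0.132     ])]
yaw 0.02982392869447925 0.10664303980162931 0.10621205204683695
tray [0.47552796 0.1433497  0.02      ]
tray [ 0.47865666 -0.0095045   0.02      ]
tray [ 0.36622731 -0.01154901  0.02      ]
tray [0.36321188 0.13997573 0.02      ]
[0.68026745 0.30559717 0.1       ]
[0.68336463 0.14310826 0.1       ]
coupler [ 0.68988556 -0.02987664  0.115     ]
[[ 2.53964987e-01  9.67213388e-01 -2.18258655e-04]
 [ 9.67212954e-01 -2.53965080e-01 -9.16557451e-04]
 [-9.41936714e-04  2.16709026e-05 -9.99999556e-01]]
```

```bash
cat >> h.py <<'E'
from scipy.spatial.transform import Rotation as R
from cell import robot
def down(yaw,tilt=0):  # jaw axis at yaw; tilt = turn about tool x
    c,s=np.cos(yaw),np.sin(yaw)
    return R.from_matrix(np.array([[c,s,0],[s,-c,0],[0,0,-1.]]))*R.from_rotvec([tilt,0,0])
def go(pos,rot):
    s=robot.get_state();R0=R.from_quat(s['tool_rot'])
    print("t cm",np.round(R0.inv().apply(np.array(pos)-s['tool_pos'])*100,2),"w",np.round((R0.inv()*rot).as_rotvec(),4))
E
python3 -c "
from h import *
go((.690,.0925,.20),down(.02))"
```

```text
t cm [-26.    64.39   3.11] w [6.000e-04 8.000e-04 1.294e+00]
```

Request:
{"op": "send_rows", "data": {"rows": [{"tx": -1, "ty": 2.5, "tz": 0.1, "wz": 0.05, "jaw": 8.5}, {"tx": -3, "ty": 7.4, "tz": 0.3, "wz": 0.15, "jaw": 8.5}, {"tx": -5, "ty": 12.4, "tz": 0.5, "wz": 0.25, "jaw": 7}, {"tx": -7, "ty": 17.3, "tz": 0.7, "wz": 0.35, "jaw": 6}, {"tx": -9, "ty": 22.3, "tz": 0.9, "wz": 0.45, "jaw": 5}, {"tx": -11, "ty": 27.2, "tz": 1.1, "wz": 0.55, "jaw": 5}, {"tx": -13, "ty": 32.2, "tz": 1.3, "wz": 0.65, "jaw": 5}, {"tx": -15, "ty": 37.1, "tz": 1.5, "wz": 0.75, "jaw": 5}, {"tx": -17, "ty": 42.1, "tz": 1.8, "wz": 0.85, "jaw": 5}, {"tx": -19, "ty": 47, "tz": 2.1, "wz": 0.95, "jaw": 5}, {"tx": -21, "ty": 52, "tz": 2.4, "wz": 1.05, "jaw": 5}, {"tx": -23, "ty": 57, "tz": 2.7, "wz": 1.15, "jaw": 5}, {"tx": -25, "ty": 62, "tz": 3, "wz": 1.25, "jaw": 5}, {"tx": -26, "ty": 64.4, "tz": 3.1, "wz": 1.294, "jaw": 5}, {"tx": -26, "ty": 64.4, "tz": 3.1, "wz": 1.294, "jaw": 5}, {"tx": -26, "ty": 64.4, "tz": 3.1, "wz": 1.294, "jaw": 5}]}}

```text
validation failed for argument at $.ro...
```

```bash
python3 -c "
from h import *
print(robot.get_state()); go((.690,.0925,.124),down(.02))
print(proj('side',[.690,.0925,.2]),proj('top',[.69,.0925,.2]))
crops('pics/c2.png',(260,115),(190,90))"
```

```text
{'t': 0.2, 'qpos': array([ 1.31400635e+00,  1.26147671e-01, -4.02233825e-02,  1.40536721e+00,
       -2.16825977e-05,  1.57078392e+00]), 'joint_vel': array([-0.00084636, -0.00229598,  0.00270192,  0.00093067, -0.00142342,
       -0.00028642]), 'tau': array([-1.45251583e-03, -4.35789835e+01,  3.52842093e+01,  1.23506392e-02,
       -1.28319953e-04,  6.18153123e-06]), 'tool_pos': array([0.133282  , 0.50754697, 0.23082643]), 'tool_rot': array([ 7.91822206e-01,  6.10751482e-01, -3.66305517e-04,  2.96224438e-04]), 'wrist_force': array([-0.77591352, -1.44370836, -1.15804831]), 'ft_torque': array([ 0.02232294, -0.02534326,  0.01659257]), 'grip_width': 0.9983392226646922}
t cm [-26.    64.39  10.71] w [6.000e-04 8.000e-04 1.294e+00]
[[303.73523558 135.37998595]] [[225.4246662  128.08570873]]
```

View pics/c2.png

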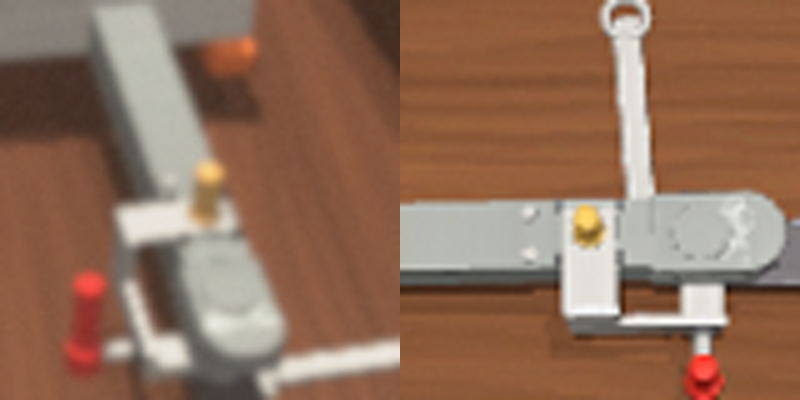

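The picture shows the scene unchanged: the rows were refused, perhaps because wx and wy were missing. I'll resend with every key.

Request:
{"op": "send_rows", "data": {"rows": [{"wx": 0, "wy": 0, "tx": -1, "ty": 2.5, "tz": 0.1, "wz": 0.05, "jaw": 8.5}, {"wx": 0, "wy": 0, "tx": -3, "ty": 7.4, "tz": 0.3, "wz": 0.15, "jaw": 8.5}, {"wx": 0, "wy": 0, "tx": -5, "ty": 12.4, "tz": 0.5, "wz": 0.25, "jaw": 7}, {"wx": 0, "wy": 0, "tx": -7, "ty": 17.3, "tz": 0.7, "wz": 0.35, "jaw": 6}, {"wx": 0, "wy": 0, "tx": -9, "ty": 22.3, "tz": 0.9, "wz": 0.45, "jaw": 5}, {"wx": 0, "wy": 0, "tx": -11, "ty": 27.2, "tz": 1.1, "wz": 0.55, "jaw": 5}, {"wx": 0, "wy": 0, "tx": -13, "ty": 32.2, "tz": 1.3, "wz": 0.65, "jaw": 5}, {"wx": 0, "wy": 0, "tx": -15, "ty": 37.1, "tz": 1.5, "wz": 0.75, "jaw": 5}, {"wx": 0, "wy": 0, "tx": -17, "ty": 42.1, "tz": 1.8, "wz": 0.85, "jaw": 5}, {"wx": 0, "wy": 0, "tx": -19, "ty": 47, "tz": 2.1, "wz": 0.95, "jaw": 5}, {"wx": 0, "wy": 0, "tx": -21, "ty": 52, "tz": 2.4, "wz": 1.05, "jaw": 5}, {"wx": 0, "wy": 0, "tx": -23, "ty": 57, "tz": 2.7, "wz": 1.15, "jaw": 5}, {"wx": 0, "wy": 0, "tx": -25, "ty": 62, "tz": 3, "wz": 1.25, "jaw": 5}, {"wx": 0, "wy": 0, "tx": -26, "ty": 64.4, "tz": 3.1, "wz": 1.294, "jaw": 5}, {"wx": 0, "wy": 0, "tx": -26, "ty": 64.4, "tz": 3.1, "wz": 1.294, "jaw": 5}, {"wx": 0, "wy": 0, "tx": -26, "ty": 64.4, "tz": 3.1, "wz": 1.294, "jaw": 5}]}}

```text
t: 2.3
tool_pos: [0.6897, 0.093, 0.2001]
tool_rot: [1.0, 0.01, -0.0, -0.0]
wrist_force: [0.3, 1.0, -1.2]
grip_width: 0.585
```

```bash
python3 -c "
from h import *
go((.690,.0925,.124),down(.02))
print(proj('side',[[.690,.0925,.2],[.6897,.0925,.151]]))
crops('pics/c3.png',(255,95),None,100,6)"
```

```text
t cm [0.03 0.05 7.61] w [-0.0002  0.0008  0.0005]
[[303.73523558 135.37998595]
 [301.92903673 148.90147684]]
```

View pics/c3.png

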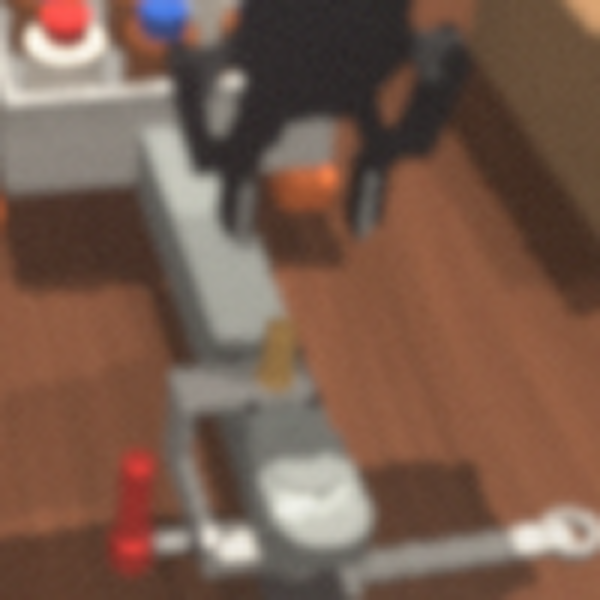

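The fingertips are centred at about (305,134) and the pin head at (302,149). Both match the projection, so I'll descend and close.

Request:
{"op": "send_rows", "data": {"rows": [{"wx": 0, "wy": 0, "wz": 0, "tx": 0, "ty": 0, "tz": 2.5, "jaw": 5}, {"wx": 0, "wy": 0, "wz": 0, "tx": 0, "ty": 0, "tz": 5, "jaw": 4}, {"wx": 0, "wy": 0, "wz": 0, "tx": 0, "ty": 0, "tz": 6.8, "jaw": 4}, {"wx": 0, "wy": 0, "wz": 0, "tx": 0, "ty": 0, "tz": 7.5, "jaw": 4}, {"wx": 0, "wy": 0, "wz": 0, "tx": 0, "ty": 0, "tz": 7.5, "jaw": 3}, {"wx": 0, "wy": 0, "wz": 0, "tx": 0, "ty": 0, "tz": 7.5, "jaw": 1}, {"wx": 0, "wy": 0, "wz": 0, "tx": 0, "ty": 0, "tz": 7.5, "jaw": 0}, {"wx": 0, "wy": 0, "wz": 0, "tx": 0, "ty": 0, "tz": 7.5, "jaw": 0}, {"wx": 0, "wy": 0, "wz": 0, "tx": 0, "ty": 0, "tz": 7.5, "jaw": 0}, {"wx": 0, "wy": 0, "wz": 0, "tx": 0, "ty": 0, "tz": 7.5, "jaw": 0}]}}

```text
t: 3.6
tool_pos: [0.6893, 0.0931, 0.1267]
tool_rot: [1.0, 0.01, -0.0, -0.0]
wrist_force: [-5.4, 0.8, 2.8]
grip_width: 0.167
```

Request:
{"op": "send_rows", "data": {"rows": [{"wx": 0, "wy": 0, "wz": 0, "tx": -0.05, "ty": 0, "tz": 0, "jaw": 0}, {"wx": 0, "wy": 0, "wz": 0, "tx": -0.1, "ty": 0, "tz": 0, "jaw": 0}, {"wx": 0, "wy": 0, "wz": 0, "tx": -0.1, "ty": 0, "tz": -0.5, "jaw": 0}, {"wx": 0, "wy": 0, "wz": 0, "tx": -0.1, "ty": 0, "tz": -1, "jaw": 0}, {"wx": 0, "wy": 0, "wz": 0, "tx": -0.1, "ty": 0, "tz": -2, "jaw": 0}, {"wx": 0, "wy": 0, "wz": 0, "tx": -0.1, "ty": 0, "tz": -3, "jaw": 0}, {"wx": 0, "wy": 0, "wz": 0, "tx": -0.1, "ty": 0, "tz": -4, "jaw": 0}, {"wx": 0, "wy": 0, "wz": 0, "tx": -0.1, "ty": 0, "tz": -5.5, "jaw": 0}, {"wx": 0, "wy": 0, "wz": 0, "tx": -0.1, "ty": 0, "tz": -7, "jaw": 0}, {"wx": 0, "wy": 0, "wz": 0, "tx": -0.1, "ty": 0, "tz": -8, "jaw": 0}, {"wx": 0, "wy": 0, "wz": 0, "tx": -0.1, "ty": 0, "tz": -8, "jaw": 0}]}}

```text
t: 4.97
tool_pos: [0.6897, 0.0928, 0.2065]
tool_rot: [1.0, 0.01, 0.001, -0.0]
wrist_force: [-0.3, 0.4, -0.5]
grip_width: 0.162
```

```bash
python3 -c "
from h import *
print(robot.get_state()['qpos'])
crops('pics/c4.png',(255,85),None,100,6)"
```

```text
[ 1.33741108e-01  4.64244408e-01  3.58336326e-01  1.46294024e+00
 -5.87855437e-05  1.68447401e+00]
```

View pics/c4.png

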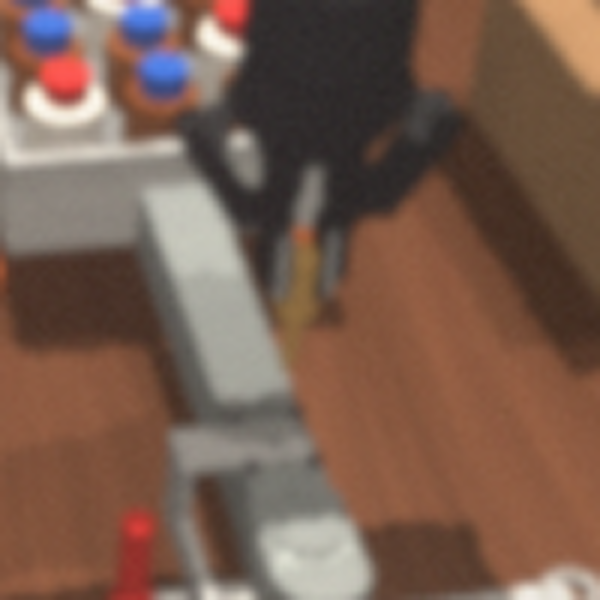

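Pin is fully out and held, at about (302,140). Next I'll work out the tray pose, tilted so the pin falls lengthwise.

```bash
python3 -c "
from h import *
go((.421,.060,.15),down(.02,.9))
go((.421,.060,.037),down(.02,.9))"
```

```text
t cm [-26.9    2.74   5.54] w [ 9.e-01 -6.e-04  3.e-04]
t cm [-26.91   2.74  16.84] w [ 9.e-01 -6.e-04  3.e-04]
```

Request:
{"op": "send_rows", "data": {"rows": [{"wx": 0, "wy": 0, "wz": 0, "tx": -1, "ty": 0, "tz": 0, "jaw": 0}, {"wx": 0, "wy": 0, "wz": 0, "tx": -4, "ty": 0.4, "tz": 0, "jaw": 0}, {"wx": 0.05, "wy": 0, "wz": 0, "tx": -8, "ty": 0.8, "tz": 0, "jaw": 0}, {"wx": 0.15, "wy": 0, "wz": 0, "tx": -12, "ty": 1.2, "tz": 0, "jaw": 0}, {"wx": 0.28, "wy": 0, "wz": 0, "tx": -16, "ty": 1.6, "tz": 0, "jaw": 0}, {"wx": 0.42, "wy": 0, "wz": 0, "tx": -20, "ty": 2, "tz": 0.5, "jaw": 0}, {"wx": 0.56, "wy": 0, "wz": 0, "tx": -23.5, "ty": 2.4, "tz": 2, "jaw": 0}, {"wx": 0.7, "wy": 0, "wz": 0, "tx": -26, "ty": 2.7, "tz": 4, "jaw": 0}, {"wx": 0.82, "wy": 0, "wz": 0, "tx": -26.9, "ty": 2.7, "tz": 5.5, "jaw": 0}, {"wx": 0.9, "wy": 0, "wz": 0, "tx": -26.9, "ty": 2.7, "tz": 8, "jaw": 0}, {"wx": 0.9, "wy": 0, "wz": 0, "tx": -26.9, "ty": 2.7, "tz": 11, "jaw": 0}, {"wx": 0.9, "wy": 0, "wz": 0, "tx": -26.9, "ty": 2.7, "tz": 13, "jaw": 0}, {"wx": 0.9, "wy": 0, "wz": 0, "tx": -26.9, "ty": 2.7, "tz": 14.5, "jaw": 0}, {"wx": 0.9, "wy": 0, "wz": 0, "tx": -26.9, "ty": 2.7, "tz": 14.5, "jaw": 0}]}}

```text
t: 6.78
tool_pos: [0.4199, 0.0607, 0.0597]
tool_rot: [0.9, 0.009, -0.005, -0.435]
wrist_force: [0.1, 0.2, 0.5]
grip_width: 0.162
```

```bash
python3 -c "
from h import *
print(robot.get_state()['qpos'])
p=robot.get_state()['tool_pos'];d=np.array([0,.783,-.622])
print(proj('side',[p,p+.0465*d])-[170,140], proj('top',[p,p+.0465*d])-[190,180])
crops('pics/c5.png',(170,140),(190,180),80,5)"
```

```text
[-0.38219174  0.29989842 -0.51847667  1.2125256   0.80476746  0.97045114]
[[41.38333151 45.91814851]
 [41.2997622  44.44463654]] [[46.17636795 49.40495182]
 [34.41427151 49.4525107 ]]
```

View pics/c5.png

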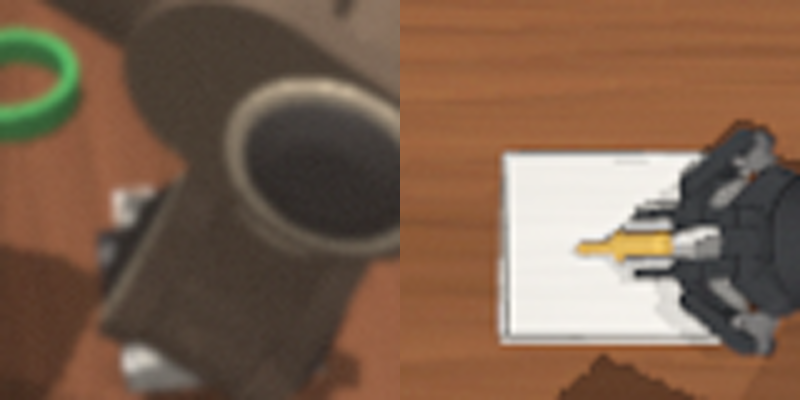

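The top view shows the pin in line with the tray, nose at about (224,229). I'll lower 22 mm, release and back out.

Request:
{"op": "send_rows", "data": {"rows": [{"wx": 0, "wy": 0, "wz": 0, "tx": 0, "ty": 0.8, "tz": 0.64, "jaw": 0}, {"wx": 0, "wy": 0, "wz": 0, "tx": 0, "ty": 1.4, "tz": 1.11, "jaw": 0}, {"wx": 0, "wy": 0, "wz": 0, "tx": 0, "ty": 1.7, "tz": 1.35, "jaw": 0}, {"wx": 0, "wy": 0, "wz": 0, "tx": 0, "ty": 1.7, "tz": 1.35, "jaw": 0}, {"wx": 0, "wy": 0, "wz": 0, "tx": 0, "ty": 1.7, "tz": 1.35, "jaw": 3}, {"wx": 0, "wy": 0, "wz": 0, "tx": 0, "ty": 1.7, "tz": 1.35, "jaw": 4}, {"wx": 0, "wy": 0, "wz": 0, "tx": 0, "ty": 1.7, "tz": 1.35, "jaw": 4}, {"wx": 0, "wy": 0, "wz": 0, "tx": 0, "ty": 1.7, "tz": 1.35, "jaw": 4}, {"wx": 0, "wy": 0, "wz": 0, "tx": 0, "ty": 1.2, "tz": 0.3, "jaw": 4}, {"wx": 0, "wy": 0, "wz": 0, "tx": 0, "ty": 0, "tz": -2, "jaw": 4}, {"wx": 0, "wy": 0, "wz": 0, "tx": 0, "ty": -3, "tz": -5, "jaw": 4}, {"wx": 0, "wy": 0, "wz": 0, "tx": 0, "ty": -7, "tz": -8, "jaw": 4}, {"wx": 0, "wy": 0, "wz": 0, "tx": 0, "ty": -10, "tz": -10, "jaw": 4}, {"wx": 0, "wy": 0, "wz": 0, "tx": 0, "ty": -10, "tz": -10, "jaw": 4}]}}

```text
t: 8.62
tool_pos: [0.4221, 0.0436, 0.2037]
tool_rot: [0.901, 0.01, -0.002, -0.434]
wrist_force: [-0.2, 0.3, -0.5]
grip_width: 0.473
```

```bash
python3 -c "
from h import *
crops('pics/c6.png',(260,125),(190,180),80,5)
for z in (.2,.094): go((.6075,.0255,z),down(.02))"
```

```text
t cm [18.59  1.47 -1.65] w [-8.993e-01 -1.000e-03  4.000e-04]
t cm [18.58  9.77  4.94] w [-8.993e-01 -1.000e-03  4.000e-04]
```

View pics/c6.png

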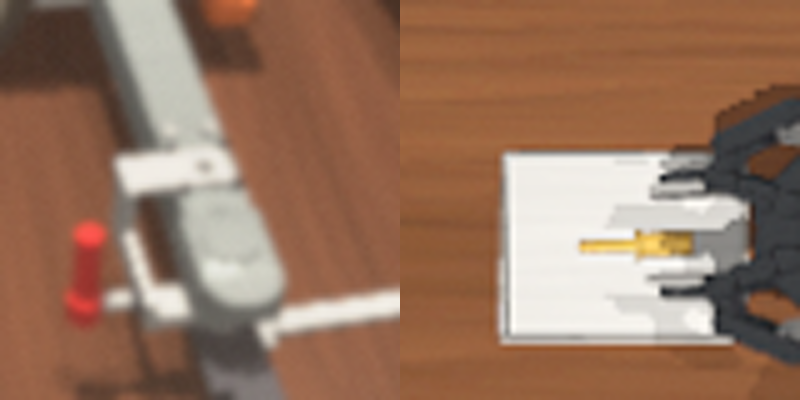

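Pin lies flat in the tray, at about (203–225, 229) in the top view, and the coupler hole is empty at (300,158) in the side view. Next I'll move above the handle.

Request:
{"op": "send_rows", "data": {"rows": [{"wx": -0.08, "wy": 0, "wz": 0, "tx": 1.5, "ty": 0.1, "tz": -0.2, "jaw": 4}, {"wx": -0.22, "wy": 0, "wz": 0, "tx": 5, "ty": 0.4, "tz": -0.5, "jaw": 4}, {"wx": -0.36, "wy": 0, "wz": 0, "tx": 9, "ty": 0.7, "tz": -0.9, "jaw": 4}, {"wx": -0.5, "wy": 0, "wz": 0, "tx": 13, "ty": 1, "tz": -1.2, "jaw": 4}, {"wx": -0.64, "wy": 0, "wz": 0, "tx": 16, "ty": 1.3, "tz": -1.5, "jaw": 4}, {"wx": -0.78, "wy": 0, "wz": 0, "tx": 18, "ty": 1.5, "tz": -1.6, "jaw": 4}, {"wx": -0.9, "wy": 0, "wz": 0, "tx": 18.6, "ty": 1.5, "tz": -1.6, "jaw": 4}, {"wx": -0.9, "wy": 0, "wz": 0, "tx": 18.6, "ty": 1.5, "tz": -1.6, "jaw": 4}, {"wx": -0.9, "wy": 0, "wz": 0, "tx": 18.6, "ty": 1.5, "tz": -1.6, "jaw": 4}]}}

```text
t: 9.85
tool_pos: [0.6068, 0.0258, 0.1979]
tool_rot: [1.0, 0.01, -0.001, -0.001]
wrist_force: [1.0, -0.2, -0.2]
grip_width: 0.472
```

```bash
python3 -c "
from h import *
go((.6075,.0255,.094),down(.02))
p=robot.get_state()['tool_pos'];print((proj('side',[p,[.6075,.0255,.132]])-[240,115])*6)
crops('pics/c7.png',(240,115),None,100,6)"
```

```text
t cm [ 0.09  0.05 10.39] w [-0.0014  0.0023 -0.0001]
[[231.76088778 227.77168881]
 [225.13395433 336.82778384]]
```

View pics/c7.png

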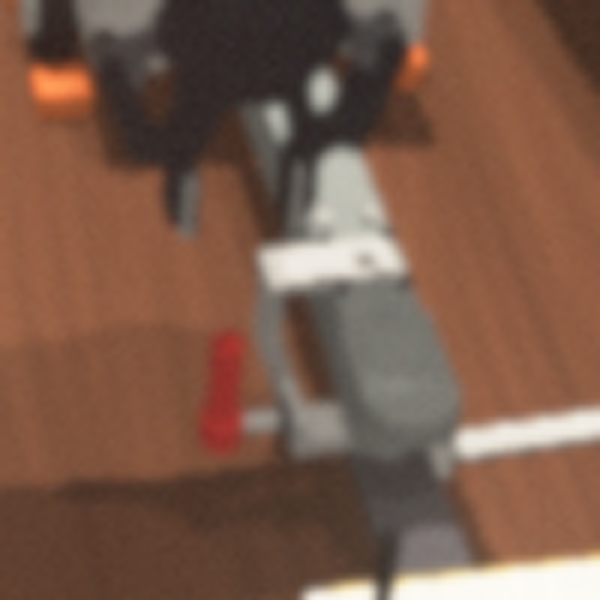

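The fingers straddle the handle: tips at about (271,153) and (287,153), handle top at (278,172). I'll descend and grip.

Request:
{"op": "send_rows", "data": {"rows": [{"wx": 0, "wy": 0, "wz": 0, "tx": 0.05, "ty": 0.05, "tz": 2, "jaw": 4}, {"wx": 0, "wy": 0, "wz": 0, "tx": 0.1, "ty": 0.1, "tz": 5, "jaw": 4}, {"wx": 0, "wy": 0, "wz": 0, "tx": 0.1, "ty": 0.1, "tz": 8, "jaw": 4}, {"wx": 0, "wy": 0, "wz": 0, "tx": 0.1, "ty": 0.1, "tz": 9.8, "jaw": 4}, {"wx": 0, "wy": 0, "wz": 0, "tx": 0.1, "ty": 0.1, "tz": 10.3, "jaw": 4}, {"wx": 0, "wy": 0, "wz": 0, "tx": 0.1, "ty": 0.1, "tz": 10.3, "jaw": 3}, {"wx": 0, "wy": 0, "wz": 0, "tx": 0.1, "ty": 0.1, "tz": 10.3, "jaw": 0}, {"wx": 0, "wy": 0, "wz": 0, "tx": 0.1, "ty": 0.1, "tz": 10.3, "jaw": 0}, {"wx": 0, "wy": 0, "wz": 0, "tx": 0.1, "ty": 0.1, "tz": 10.3, "jaw": 0}, {"wx": 0, "wy": 0, "wz": 0, "tx": 0.1, "ty": 0.1, "tz": 10.3, "jaw": 0}]}}

```text
t: 11.15
tool_pos: [0.6059, 0.0245, 0.097]
tool_rot: [1.0, 0.01, -0.002, 0.0]
wrist_force: [-11.4, -2.3, 7.0]
grip_width: 0.172
```

Request:
{"op": "send_rows", "data": {"rows": [{"wx": 0, "wy": 0, "wz": 0, "tx": -0.3, "ty": 0, "tz": -0.1, "jaw": 0}, {"wx": 0, "wy": 0, "wz": 0, "tx": -0.6, "ty": 0, "tz": -0.1, "jaw": 0}, {"wx": 0, "wy": 0, "wz": 0, "tx": -0.9, "ty": 0, "tz": -0.1, "jaw": 0}, {"wx": 0, "wy": 0, "wz": 0, "tx": -1.2, "ty": 0, "tz": -0.1, "jaw": 0}, {"wx": 0, "wy": 0, "wz": 0, "tx": -1.5, "ty": 0, "tz": -0.1, "jaw": 0}, {"wx": 0, "wy": 0, "wz": 0, "tx": -1.7, "ty": 0, "tz": -0.1, "jaw": 0}, {"wx": 0, "wy": 0, "wz": 0, "tx": -1.7, "ty": 0, "tz": -0.1, "jaw": 0}, {"wx": 0, "wy": 0, "wz": 0, "tx": -1.7, "ty": 0, "tz": -0.1, "jaw": 0}]}}

```text
t: 12.15
tool_pos: [0.595, 0.0243, 0.0983]
tool_rot: [1.0, 0.01, 0.003, 0.0]
wrist_force: [10.3, -2.0, -3.7]
grip_width: 0.171
```

```bash
python3 -c "
from h import *
s=robot.get_state();print(s['tool_pos'],s['wrist_force'],s['ft_torque'],s['tool_rot'])"
```

```text
[0.5950107  0.02425065 0.09829553] [10.26537158 -2.02258296 -3.7276451 ] [-0.43619789 -1.49282099  0.00320836] [9.99945416e-01 9.84084072e-03 3.48192886e-03 4.46984212e-04]
```

Request:
{"op": "send_rows", "data": {"rows": [{"wx": 0, "wy": 0, "wz": 0, "tx": -0.15, "ty": 0, "tz": 0, "jaw": 0}, {"wx": 0, "wy": 0, "wz": 0, "tx": -0.3, "ty": 0, "tz": 0, "jaw": 0}, {"wx": 0, "wy": 0, "wz": 0, "tx": -0.3, "ty": 0, "tz": 0, "jaw": 0}, {"wx": -0.01, "wy": 0, "wz": 0, "tx": -0.3, "ty": -0.04, "tz": -0.42, "jaw": 0}, {"wx": -0.02, "wy": 0, "wz": 0, "tx": -0.3, "ty": -0.08, "tz": -0.84, "jaw": 0}, {"wx": -0.03, "wy": 0, "wz": 0, "tx": -0.3, "ty": -0.13, "tz": -1.26, "jaw": 0}, {"wx": -0.03, "wy": 0, "wz": 0, "tx": -0.3, "ty": -0.13, "tz": -1.26, "jaw": 0}, {"wx": -0.03, "wy": 0, "wz": 0, "tx": -0.3, "ty": -0.13, "tz": -1.26, "jaw": 0}]}}

```text
t: 13.15
tool_pos: [0.5926, 0.0256, 0.1112]
tool_rot: [1.0, 0.01, 0.004, 0.015]
wrist_force: [12.2, -1.7, -3.3]
grip_width: 0.165
```

```bash
python3 -c "
from h import *
s=robot.get_state();print(s['tool_pos'],s['wrist_force'],s['ft_torque'],s['tool_rot'])
crops('pics/c8.png',(240,115),None,100,6)"
```

```text
[0.5925662  0.02555966 0.11115545] [12.16129853 -1.670874   -3.30455516] [-0.52314268 -1.71899683  0.14405826] [0.99982281 0.00982792 0.00423886 0.01548522]
```

View pics/c8.png

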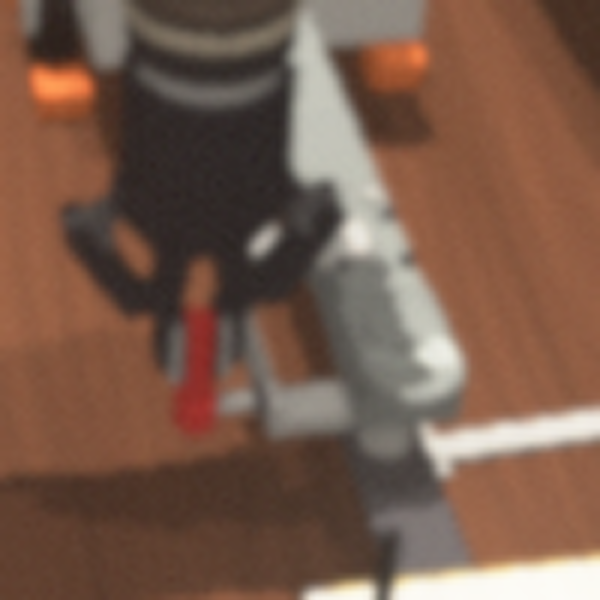

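The coupler has risen clear of the ball, which is now visible at about (304,188), and the latch is still pulled with 12 N. I'll continue along the arc.

Request:
{"op": "send_rows", "data": {"rows": [{"wx": -0.01, "wy": 0, "wz": 0, "tx": 0, "ty": -0.04, "tz": -0.42, "jaw": 0}, {"wx": -0.02, "wy": 0, "wz": 0, "tx": 0, "ty": -0.09, "tz": -0.84, "jaw": 0}, {"wx": -0.03, "wy": 0, "wz": 0, "tx": 0, "ty": -0.14, "tz": -1.26, "jaw": 0}, {"wx": -0.04, "wy": 0, "wz": 0, "tx": 0, "ty": -0.19, "tz": -1.68, "jaw": 0}, {"wx": -0.05, "wy": 0, "wz": 0, "tx": 0, "ty": -0.25, "tz": -2.1, "jaw": 0}, {"wx": -0.06, "wy": 0, "wz": 0, "tx": 0, "ty": -0.31, "tz": -2.51, "jaw": 0}, {"wx": -0.07, "wy": 0, "wz": 0, "tx": 0, "ty": -0.37, "tz": -2.93, "jaw": 0}, {"wx": -0.08, "wy": 0, "wz": 0, "tx": 0, "ty": -0.44, "tz": -3.35, "jaw": 0}, {"wx": -0.09, "wy": 0, "wz": 0, "tx": 0, "ty": -0.52, "tz": -3.76, "jaw": 0}, {"wx": -0.1, "wy": 0, "wz": 0, "tx": 0, "ty": -0.6, "tz": -4.17, "jaw": 0}, {"wx": -0.11, "wy": 0, "wz": 0, "tx": 0, "ty": -0.68, "tz": -4.55, "jaw": 0}, {"wx": -0.114, "wy": 0, "wz": 0, "tx": 0, "ty": -0.71, "tz": -4.75, "jaw": 0}, {"wx": -0.114, "wy": 0, "wz": 0, "tx": 0, "ty": -0.71, "tz": -4.75, "jaw": 0}, {"wx": -0.114, "wy": 0, "wz": 0, "tx": 0, "ty": -0.71, "tz": -4.75, "jaw": 0}, {"wx": -0.114, "wy": 0, "wz": 0, "tx": 0, "ty": -0.71, "tz": -4.75, "jaw": 0}, {"wx": -0.114, "wy": 0, "wz": 0, "tx": 0, "ty": -0.71, "tz": -4.75, "jaw": 0}]}}

```text
t: 15.2
tool_pos: [0.5921, 0.0341, 0.1583]
tool_rot: [0.997, 0.009, 0.005, 0.072]
wrist_force: [11.8, -2.4, -3.0]
grip_width: 0.171
```

```bash
python3 -c "
from h import *
s=robot.get_state();print(s['tool_pos'],s['wrist_force'],s['ft_torque'],s['tool_rot'],s['joint_vel'],s['t'])
crops('pics/c9.png',(240,95),(180,180),100,4)"
```

```text
[0.59209178 0.03412095 0.15830372] [11.79531857 -2.35821644 -3.0409771 ] [-0.3875385  -1.81927269  0.36477396] [0.99732718 0.00949584 0.00464155 0.07229652] [-0.00061962 -0.00188233  0.00251882  0.00138307 -0.0018828  -0.00089217] 15.2
```

View pics/c9.png

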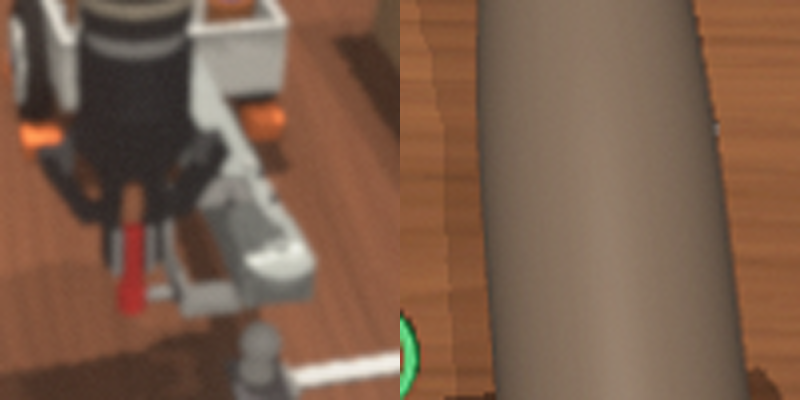

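The coupler is well above the bare ball (ball at about (305,181), coupler at (310,155)), and the arm is still.

```bash
python3 -c "
from cell import sign_off
print(sign_off())"
```

```text
the job is handed in; nothing more can be done
None
```

The trailer is uncoupled, and I handed the job in at about 15 s on the robot's clock, with the gripper still holding the tongue up by the red handle.

- **Pin:** I drew it up out of the coupler and laid it in the steel tray. The top camera showed it lying flat inside the tray just after release. In the last check the arm blocked that view, so I did not see it again.
- **Latch:** I pulled the handle about 13 mm to the side, judged from the tool's travel. It still pulled back with about 12 N at the end, which fits the latch being held open.
- **Tongue:** I lifted it along its arc. The tool rose 60 mm, from 98 to 158 mm, and the side camera shows the coupler well above the bare ball.
- **At hand-in:** The arm was still. The downward force read about 3 N, a little under the stated 4 to 6 N for the tongue, but the pictures agree with the lift.
- **Other points:** My first move call was refused because some values were missing, and it moved nothing. I saw no other loose thing moved, though I did not check each one again at the end. I viewed 11 pictures, one over the budget.

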